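# Shut the balance's draught shield and tare it

### The job

The white cup is on the balance for weighing, but both side doors of the draught shield have been left ajar. Using only your fingertips, push each door fully shut without slamming it (each has a blue tab to push on), and then, with both shut, press the green tare button right down and let it go. Leave the red power button alone, and do not pick up or disturb the cup or anything else on the bench.

Things in the scene. Friction and masses are not known exactly. Their poses are not given: they have to be found in the camera images.
- balance: White balance, fixed, with clear draught shield. Origin on the bench under it; x from its front (buttons, towards the robot) to its back, y to its left seen from the robot, z up. In this frame, mm: base x -160 to 185, y +-115, top z 60; shield x -50 to 110, y +-102, closed top z 215; housing behind it to x 140, z 100. Pan 90 diameter, centre x 30, y 0, top z 75.
- left_door (a joint): Left (+y) clear sliding door of the draught shield, blue edges. 0 = fully shut, up to 0.085 m = open; it opens by sliding backwards (balance +x) and shuts by sliding forwards (-x). Rail friction about 1.5 N, stays where it is left; hard stop at 0.
- right_door (a joint): Right (-y) sliding door, mirror image of the left: same values, directions and friction.
- left_tab (a point): Middle of the top edge of the left door's blue tab: upright plate 8 thick (balance x), z 145 to 210, standing 36 out (+y) from the pane. This point is 20 from the pane (4 thick, on its -y side), 18 from the tab's outer edge; balance x = -38 mm plus joint value, y 120, z 210. Open air before, behind and outside the tab.
- right_tab (a point): The same point on the right door's tab (y -120): here the pane is on the +y side and the tab stands out to -y.
- tare (a joint): Tare button (green, round, 26 diameter) on the left (+y) of the balance's front console. 0 = up, 0.006 m = fully down; spring, about 4 N fully down, springs back.
- tare_top (a point): Centre of the tare button's top face, at balance x -125, y 70 mm; it is pressed straight down. The shield's front pane stands 73 mm behind it.
- power (a joint): Power button (red, same size and action) on the right of the console, at balance x -125, y -70 mm. 0 = up.
- cup: White ceramic weighing cup standing on the pan inside the shield, 48 diameter x 45 high, loose. Origin: centre of its underside.
- jar: Bystander on the bench: white plastic reagent jar with blue cap, 72 dia x 100 high mm, loose. Origin: its underside centre.
- amber: Bystander on the bench: amber bottle with black cap, 64 dia x 140 high mm, loose. Origin: its underside centre.
- weight: Bystander on the bench: brass calibration weight, 34 dia x 50 high mm, loose. Origin: its underside centre.
- beaker: Bystander on the bench: empty glass beaker, 60 dia x 80 high mm, loose. Origin: its underside centre.
- dish: Bystander on the bench: clear flat round dish, 90 dia x 15 high mm, loose. Origin: its underside centre.
- scoop: Bystander on the bench: sampling spoon 160 long, lying flat, 15 high at most mm, loose. Origin: its underside middle.

How it is judged (in metres and radians):
On the way, in this order (a step that is already met when the one before it is completed fails the run):
1. both draught shield doors are fully shut (value of joint each of left_door, right_door below 0.004 m), for 0.2 s.
2. with both doors shut, the tare button is pressed down (all of step 1 and value of joint tare above 0.004 m), for 0.05 s.
At the end, for the whole second after the job is handed in: Both doors within 4 mm of fully shut, the tare button pressed (more than 4 mm of its 6) after that and sprung back up (within 1.5 mm), power button up, the cup upright and at rest on the pan within 10 mm of where it stood (all of step 1 and value of joint each of tare, power below 0.0015 m and z of cup in the frame of balance between 0.072 and 0.08 m and angle between cup's own z axis and vertical below 0.1 rad and distance of cup from where it was at the start of the episode below 0.01 m and linear speed of cup below 0.02 m/s); the robot touches nothing.
It fails at once if the tare button is pressed (over 2 mm) while a door is open by more than 6 mm (value of joint tare above 0.002 m and value of joint any of left_door, right_door above 0.006 m).
It fails at once if the balance is pushed with the arm or the gripper's body instead of the fingers (contact force between the arm and balance above 3 N).
It fails at once if the power button is pressed (over 2 mm) (value of joint power above 0.002 m).
It fails at once if a door is slammed (moves faster than 0.4 m/s) (velocity of joint any of left_door, right_door below -0.4 m/s or velocity of joint any of left_door, right_door above 0.4 m/s).
It fails at once if the cup is lifted, tipped or shifted by over 10 mm, or a bystander is lifted or shifted by over 20 mm (distance of cup from where it was at the start of the episode above 0.01 m or angle between cup's own z axis and vertical above 0.2 rad or distance of any of jar, amber, weight, beaker, dish, scoop from where it was at the start of the episode above 0.02 m).
It also fails if it takes over 54 s, if anything falls off the work surface, if the arm or the gripper's body presses on something with over 40 N, if the wrist force passes 120 N, or if a joint passes its speed limit or range.

### The arm

A 6-joint arm with a two-finger parallel gripper is mounted at the origin on the work surface. World frame = base frame: x ahead of the robot, y to its left, z up, the work surface at z = 0. Lengths are in mm, angles in rad, forces in N, time in s.
With the tool pointing down it reaches from about 325 to 1000 mm from the base axis. Payload 5.1 kg.
Tool frame: the origin (TCP) lies midway between the tips of the shut fingers; the grasp point (between the pads) lies 19 mm behind it; z points along the fingers, y is the direction in which the jaws open and shut (so a half turn about z gives the same grasp; the last joint's range is limited). The gripper opens to 85 mm and grips with 20 to 120 N. Pads are 22 mm wide; open, the fingers measure 114 mm over their backs; the gripper's body (76 mm by 85 mm) begins 54 mm behind the grasp point. The pads swing forward as they close: fully open they stand 13 mm farther back than shut.
Start: joints at [-1.279, 0.124, 1.65, -0, 1.367, -0.083], TCP at [237.923, -604.878, 205.322] pointing down, gripper open.
Joint ranges: [-2.61, 2.61], [-1.02, 2.33], [0.03, 2.71], [-1.35, 4.49], [0.32, 2.68], [-2.91, 2.91]. Speed limits (rad/s): [2.57, 2.57, 3.14, 3.14, 3.14, 3.14].

### API

Orientations are given as a unit quaternion [w, x, y, z].
In Python, from cell import ctrl, get_image, camera_params gives the robot as it stands. The module is installed in compiled form; this text tells all that it offers.
- The arm moves only by the tool arm_command, never from a script. Its argument "moves" is a list of rows, each a list of 6 numbers: the shift along the tool's x, y, z in mm, then the turn, a rotation vector about the tool's x, y, z in rad. A call has 1 to 12 rows; each row shifts and turns the pose as measured when the row begins, along the tool's axes as they then stand; what a row does not reach is not made up. A row lasts 1/12 s, in which the tool goes at most 41.7 mm and 7.16 degrees, less where a joint would pass 70% of its speed; a pose out of reach is approached as far as the arm can. A call with a gripper value outside its range is refused whole. "hand" is the closure, from 0 (fully open) to 1 (shut), set as the call begins (left out, the last holds). The fingers move at their own pace and stop on an object; "force" is the grip in N (left out, the last holds). Time passes only in rows, so rows that do not move let the fingers close. It gives the time, the measured TCP pose, the force and the opening at its end, in the units of the state.
- ctrl.state(): the state, without advancing time (a new reading comes with each control period).
- get_image(name): name is "scene" or "top"; returns the picture (420x560x3 uint8, red, green, blue); there is no depth.
- camera_params(name): a dict with "fx", "fy", "cx", "cy" (pixels), "R" (3x3) and "t" (3): a world point X has camera coordinates R X + t. Camera axes: x right, y down, z forward; pixel columns grow to the right and rows downward; lengths in mm; the calibration is good to about 2 mm. A picture is of the moment at which its call begins. camera_params takes no time and is no camera call.
- ctrl.job_done(): hands the job in, once; it reports no verdict.
The state is a dict: "t": time; "joints": joint angles; "joint_vel": joint speeds; "tau": joint torques, N m; "ee_pos": TCP position; "orientation": TCP orientation; "ft_force": force on the tool from outside, world axes, zero at the start; "torque": the same for the moment, N m; "width": finger opening in mm.
Only numpy, scipy, OpenCV 4.12 (cv2) and the standard library are available. Lean on these libraries where they do the work, as an engineer would, in place of code of your own. Each camera call takes 0.05 s, during which the arm holds its last target.

## Working session

There is one attempt and no reset: what is moved stays moved. The work goes in short steps, Python scripts to look and compute and a tool call to move; the robot and the scene stay as the last step left them, time stands still between calls to the robot, and variables do not carry over. Pictures are saved under pics/ and viewed, and the job is handed in when it is done.

Besides the shell and the picture viewer there is one more tool, called after "Request:" as a command line: name --pt "numbers of a row" for each row, then --argument value for the rest. arm_command: Moves the arm, as the interface text tells. Its arguments: {"type":"object","properties":{"moves":{"type":"array","items":{"type":"array","items":{"type":"number"}}},"hand":{"type":"number"},"force":{"type":"number"}},"required":["moves"]}

```bash
mkdir -p pics; python3 - <<'E'
from cell import ctrl,get_image,camera_params
import cv2
for n in("scene","top"):
    im=get_image(n); cv2.imwrite(f"pics/{n}0.png",im[:,:,::-1])
    print(n,camera_params(n))
print(ctrl.state())
E
```

```text
scene {'fx': 516.9347202074497, 'fy': 516.9347202074497, 'cx': 279.78836121869324, 'cy': 213.97471349692145, 'R': array([[ 0.86580943, -0.50019421,  0.01340831],
       [-0.41497504, -0.73275667, -0.53931751],
       [ 0.27958852,  0.46138208, -0.84199575]]), 't': array([-430.83428958,  299.78974623, 1498.47937595])}
top {'fx': 444.07132521667165, 'fy': 444.07132521667165, 'cx': 278.9303282841319, 'cy': 214.1019163619598, 'R': array([[ 0.0040893 , -0.99998957,  0.00203433],
       [-0.99887085, -0.00418099, -0.04732376],
       [ 0.04733177, -0.00183852, -0.99887753]]), 't': array([   8.57370105,  483.42624019, 1585.15764258])}
{'t': 0.1, 'joints': array([-1.27858021e+00,  1.24440997e-01,  1.65156798e+00,  9.38251700e-06,
        1.36749108e+00, -8.25878315e-02]), 'joint_vel': array([ 0.00287838, -0.0029692 , -0.00278818, -0.00096664, -0.00188074,
       -0.0007071 ]), 'tau': array([ 5.88532384e-04, -4.24930894e+01, -3.66654825e+01, -1.01117672e-05,
        3.93042021e-03, -2.84358435e-06]), 'ee_pos': array([ 237.76471795, -604.29582287,  204.15721672]), 'orientation': array([-9.48947784e-04,  9.82491311e-01,  1.86305970e-01, -9.52099078e-05]), 'ft_force': array([-0.62110063, -0.06000192, -0.04383495]), 'torque': array([-0.02582409,  0.0255526 , -0.04973767]), 'width': 85.17872457847153}
```

View pics/scene0.png

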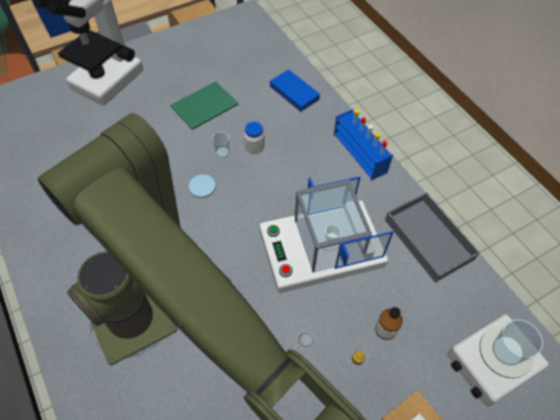

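View pics/top0.png

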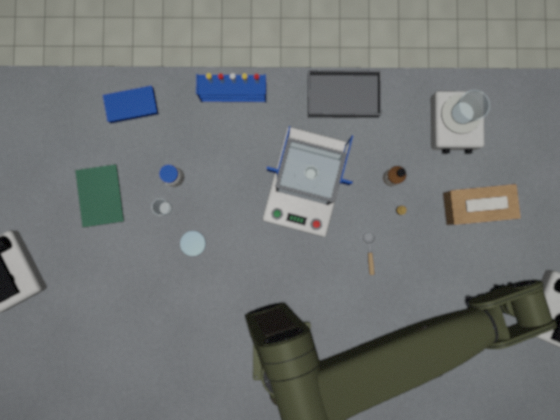

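The top view shows the balance near (305,185), with the tare button at (277,214), power at (316,225), the left tab at about (272,170) and the right tab at about (346,182). I'll zoom in for detail.

```bash
python3 - <<'E'
import cv2
a=cv2.imread("pics/top0.png")[115:245,250:420]; cv2.imwrite("pics/topz.png",cv2.resize(a,None,fx=4.5,fy=4.5,interpolation=cv2.INTER_CUBIC))
a=cv2.imread("pics/scene0.png")[165:300,245:410]; cv2.imwrite("pics/scz.png",cv2.resize(a,None,fx=4.4,fy=4.4,interpolation=cv2.INTER_CUBIC))
for n,(x0,x1,y0,y1) in dict(top0=(255,335,200,240),scene0=(255,300,215,285)).items():
    im=cv2.imread(f"pics/{n}.png").astype(int);b,g,r=im[...,0],im[...,1],im[...,2]
    for nm,m in(("green",(g>r+40)&(g>b+15)),("red",(r>g+80)&(r>b+80))):
        import numpy as np
        ys,xs=np.nonzero(m[y0:y1,x0:x1]);print(n,nm,len(xs),xs.mean()+x0,ys.mean()+y0)
E
```

```text
top0 green 43 284.06976744186045 215.30232558139534
top0 red 24 316.0 223.70833333333334
scene0 green 109 276.6605504587156 242.32110091743118
scene0 red 49 285.42857142857144 268.3265306122449
```

View pics/topz.png

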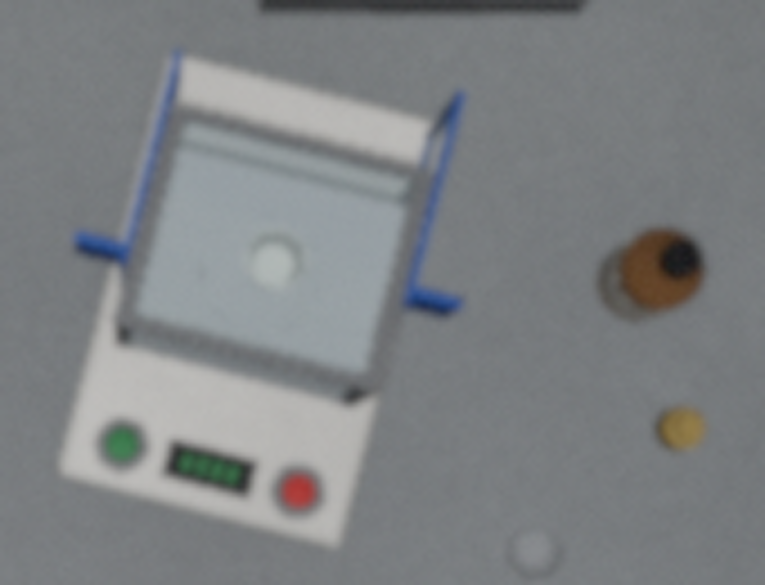

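View pics/scz.png

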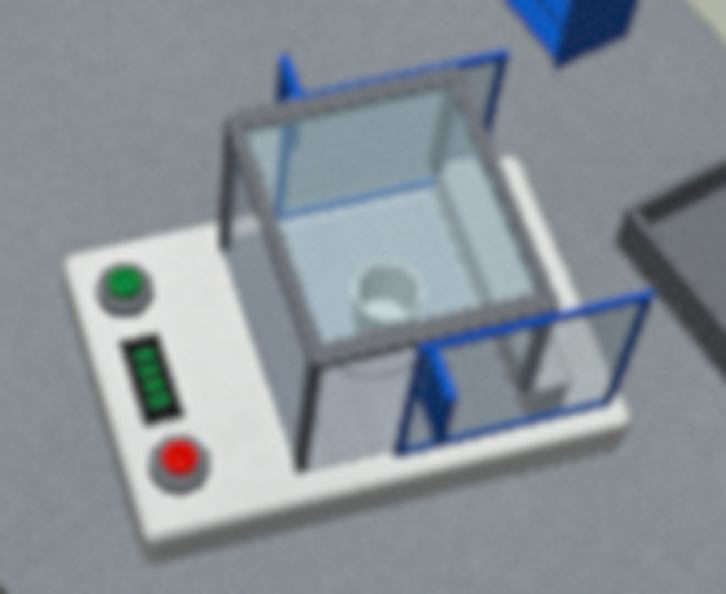

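```bash
cat > fit.py <<'E'
import numpy as np
from scipy.optimize import least_squares
from cell import camera_params
C={n:camera_params(n) for n in("top","scene")}
def proj(n,X):
    c=C[n];p=c["R"]@X+c["t"];return np.array([c["fx"]*p[0]/p[2]+c["cx"],c["fy"]*p[1]/p[2]+c["cy"]])
def px(n,u,v):
    s,ox,oy=(4.5,250,115) if n=="top" else (4.4,245,165)
    return np.array([(u+.5)/s-.5+ox,(v+.5)/s-.5+oy])
def model(p):
    x,y,th,dl,dr,hb=p
    w=lambda b:np.array([x+np.cos(th)*b[0]-np.sin(th)*b[1],y+np.sin(th)*b[0]+np.cos(th)*b[1],b[2]])
    return w,dict(tare=w((-125,70,60+hb)),power=w((-125,-70,60+hb)),FL=w((-160,115,60)),FR=w((-160,-115,60)),
     cup=w((30,0,120)),sFL=w((-50,102,215)),sFR=w((-50,-102,215)),
     LT=w((-38+dl,138,210)),RT=w((-38+dr,-138,210)),LP=w((-38+dl,120,210)),RP=w((-38+dr,-120,210)))
E
cat > a.py <<'E'
from fit import *
obs=[("top","tare",122,443),("top","power",298,491),("top","FL",60,470),("top","FR",340,547),("top","LT",78,242),("top","RT",460,304),
("scene","tare",124,283),("scene","power",180,459),("scene","FL",68,260),("scene","FR",148,540),("scene","LT",285,58),("scene","RT",436,348)]
obs=[(n,k,px(n,u,v)) for n,k,u,v in obs]
f=lambda p:np.concatenate([proj(n,model(p)[1][k])-o for n,k,o in obs])
r=least_squares(f,[500,-50,-.2,.04*1000,40,10],loss="soft_l1")
print(r.x.round(3)); 
for (n,k,o),e in zip(obs,f(r.x).reshape(-1,2)): print(n,k,e.round(1))
for k,v in model(r.x)[1].items(): print(k,v.round(1))
E
python3 a.py
```

```text
[ 5.87495e+02 -8.17710e+01 -2.56000e-01  3.72610e+01  5.68700e+01
  1.36960e+01]
top tare [ 0.2 -0.1]
top power [ 0.3 -0.3]
top FL [-1.1  0.5]
top FR [0.6 0.4]
top LT [-0.8 -1. ]
top RT [0.3 1.6]
scene tare [0.7 0.1]
scene power [ 0.3 -0.1]
scene FL [-1.2 -1.9]
scene FR [0. 0.]
scene LT [-0.9 -1.1]
scene RT [ 2.1 11.8]
tare [484.3  17.6  73.7]
power [ 448.8 -117.8   73.7]
FL [461.9  70.   60. ]
FR [ 403.6 -152.4   60. ]
cup [616.5 -89.4 120. ]
sFL [565.   29.6 215. ]
sFR [ 513.3 -167.8  215. ]
LT [621.8  51.9 210. ]
RT [ 570.7 -220.   210. ]
LP [617.2  34.5 210. ]
RP [ 575.3 -202.6  210. ]
```

```bash
sed -i 's/"RT",436,348)/"RT",450,396),("scene","sFL",232,122),("scene","sFR",313,358),("top","cup",273,264)/' a.py; python3 a.py
cat > ov.py <<'E'
E
python3 - <<'E'
import sys
sys.argv=['']
exec(open('a.py').read())
import cv2
for n in("top","scene"):
    s,ox,oy=(4.5,250,115) if n=="top" else (4.4,245,165)
    im=cv2.imread("pics/topz.png" if n=="top" else "pics/scz.png")
    w,m=model(r.x); dl,dr=r.x[3:5]
    P=list(m.values())
    for q in [(-42+dl,138,210),(-34+dl,138,210),(-42+dl,102,210),(-42+dr,-138,210),(-34+dr,-138,210),(-42+dr,-102,210),(-42+dl,138,145),(-42+dr,-138,145),(110,102,215),(110,-102,215)]: P.append(w(q))
    for X in P:
        u=proj(n,X); cv2.circle(im,(int((u[0]-ox+.5)*s),int((u[1]-oy+.5)*s)),3,(0,0,255),-1)
    cv2.imwrite(f"pics/ov_{n}.png",im)
E
```

```text
[ 5.87297e+02 -8.32120e+01 -2.66000e-01  3.56000e+01  6.18650e+01
  1.40230e+01]
top tare [ 0.3 -0.3]
top power [ 0.3 -0.2]
top FL [-1.   0.1]
top FR [0.5 0.6]
top LT [-0.4 -0.8]
top RT [1.2 0.6]
scene tare [1.  0.1]
scene power [0.2 0. ]
scene FL [-0.8 -2. ]
scene FR [-0.3  0.1]
scene LT [-0.8 -0.7]
scene RT [0.5 1.1]
scene sFL [-1.  -3.3]
scene sFR [1.4 3.4]
top cup [-0.9 -0. ]
tare [485.1  17.2  74. ]
power [ 448.3 -117.9   74. ]
FL [463.1  69.8  60. ]
FR [ 402.7 -152.1   60. ]
cup [616.2 -91.1 120. ]
sFL [565.9  28.3 215. ]
sFR [ 512.2 -168.5  215. ]
LT [621.3  50.6 210. ]
RT [ 574.1 -222.6  210. ]
LP [616.5  33.2 210. ]
RP [ 578.8 -205.3  210. ]
[ 5.87297e+02 -8.32120e+01 -2.66000e-01  3.56000e+01  6.18650e+01
  1.40230e+01]
top tare [ 0.3 -0.3]
top power [ 0.3 -0.2]
top FL [-1.   0.1]
top FR [0.5 0.6]
top LT [-0.4 -0.8]
top RT [1.2 0.6]
scene tare [1.  0.1]
scene power [0.2 0. ]
scene FL [-0.8 -2. ]
scene FR [-0.3  0.1]
scene LT [-0.8 -0.7]
scene RT [0.5 1.1]
scene sFL [-1.  -3.3]
scene sFR [1.4 3.4]
top cup [-0.9 -0. ]
tare [485.1  17.2  74. ]
power [ 448.3 -117.9   74. ]
FL [463.1  69.8  60. ]
FR [ 402.7 -152.1   60. ]
cup [616.2 -91.1 120. ]
sFL [565.9  28.3 215. ]
sFR [ 512.2 -168.5  215. ]
LT [621.3  50.6 210. ]
RT [ 574.1 -222.6  210. ]
LP [616.5  33.2 210. ]
RP [ 578.8 -205.3  210. ]
```

View pics/ov_top.png

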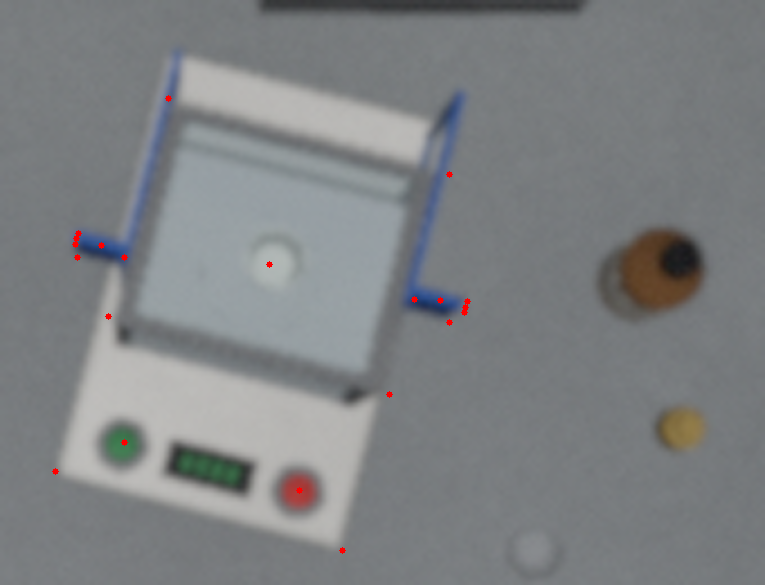

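View pics/ov_scene.png

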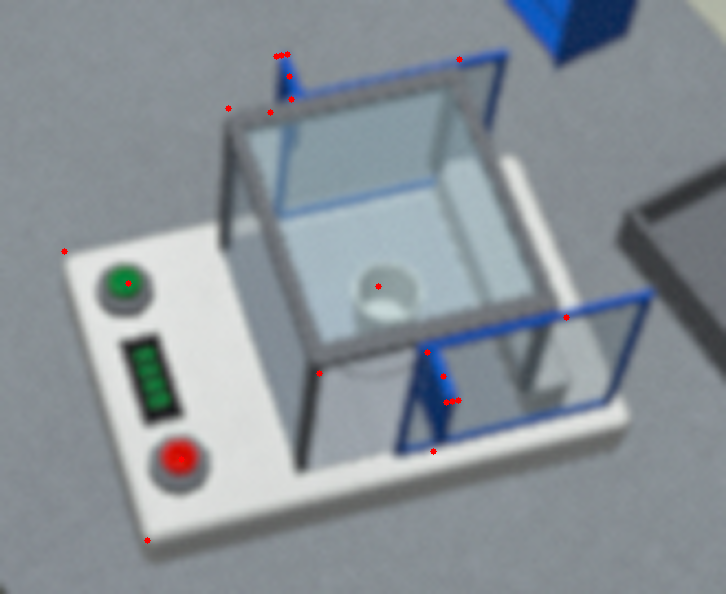

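```bash
sed -i 's/("scene","sFL",232,122),("scene","sFR",313,358),//' a.py; python3 a.py
```

```text
[ 5.8734e+02 -8.2978e+01 -2.6200e-01  3.6187e+01  6.1381e+01  1.4448e+01]
top tare [ 0.4 -0.2]
top power [ 0.4 -0.2]
top FL [-0.9  0.3]
top FR [0.6 0.6]
top LT [-0.4 -0.9]
top RT [1.1 0.6]
scene tare [0.9 0.1]
scene power [ 0.3 -0. ]
scene FL [-0.9 -1.9]
scene FR [-0.1  0.2]
scene LT [-0.8 -0.8]
scene RT [0.5 1. ]
top cup [-1. -0.]
tare [484.7  17.   74.4]
power [ 448.5 -118.2   74.4]
FL [462.6  69.5  60. ]
FR [ 403.  -152.6   60. ]
cup [616.3 -90.7 120. ]
sFL [565.5  28.5 215. ]
sFR [ 512.6 -168.5  215. ]
LT [621.3  50.8 210. ]
RT [ 574.2 -222.3  210. ]
LP [616.7  33.4 210. ]
RP [ 578.8 -204.9  210. ]
```

```bash
cat > h.py <<'E'
import numpy as np,sys
from scipy.spatial.transform import Rotation as Ro
from cell import ctrl
P=(587.3,-83.0,-0.262)
s=ctrl.state()
c,sn=np.cos(P[2]),np.sin(P[2])
q=s["orientation"];R=Ro.from_quat(np.r_[q[1:],q[0]])
Rb=np.array([[c,-sn,0],[sn,c,0],[0,0,1]])
Rt=Ro.from_matrix(np.column_stack([Rb[:,1],Rb[:,0],[0,0,-1]]))
cur=Rb.T@(s["ee_pos"]-[P[0],P[1],0])
print("t",round(s["t"],2),"bal pos",cur.round(1),"world",s["ee_pos"].round(1),"F",s["ft_force"].round(1),"Fbal",(Rb.T@s["ft_force"]).round(1),"w",round(s["width"],1))
print("rotvec needed (tool)",(R.inv()*Rt).as_rotvec().round(3))
if len(sys.argv)>1:
    b=np.array(eval(sys.argv[1]),float)
    d=Rb@b+[P[0],P[1],0]-s["ee_pos"]
    print("shift tool now",R.inv().apply(d).round(1),"shift in aligned tool axes",Rt.inv().apply(d).round(1),"world",d.round(1))
E
python3 h.py "[56,-122,300]"
```

```text
t 0.1 bal pos [-202.6 -594.   204.2] world [ 237.8 -604.3  204.2] F [-0.6 -0.1 -0. ] Fbal [-0.6 -0.2 -0. ] w 85.2
rotvec needed (tool) [-0.002 -0.001 -0.934]
shift tool now [ 488.6 -225.9  -95.3] shift in aligned tool axes [472.  258.6 -95.8] world [372.  389.   95.8]
```

Request:
arm_command --pt "0 0 -30 0 0 0" --pt "0 0 -35 0 0 0" --pt "0 0 -35 0 0 0" --pt "0 0 0 0 0 -0.12" --pt "0 0 0 0 0 -0.12" --pt "0 0 0 0 0 -0.12" --pt "0 0 0 0 0 -0.12" --pt "0 0 0 0 0 -0.12" --pt "0 0 0 0 0 -0.12" --pt "0 0 0 0 0 -0.12" --pt "0 0 0 0 0 -0.07" --hand 1 --force 60

```text
t: 1.02
ee_pos: [236.8, -601.2, 300.4]
orientation: [-0.008, 0.789, 0.614, 0.003]
ft_force: [-0.4, -0.2, 1.0]
width: 0.1
```

```bash
python3 h.py "[56,-122,300]"
```

```text
t 1.02 bal pos [-204.3 -591.3  300.4] world [ 236.8 -601.2  300.4] F [-0.4 -0.2  1. ] Fbal [-0.4 -0.3  1. ] w 0.1
rotvec needed (tool) [-0.009 -0.014  0.014]
shift tool now [465.5 267.1   4.7] shift in aligned tool axes [4.693e+02 2.603e+02 4.000e-01] world [373.  385.9  -0.4]
```

Request:
arm_command --pt "30 17 0 -0.009 -0.014 0.014" --pt "33 19 0 0 0 0" --pt "33 19 0 0 0 0" --pt "33 19 0 0 0 0" --pt "33 19 0 0 0 0" --pt "33 19 0 0 0 0" --pt "33 19 0 0 0 0" --pt "33 19 0 0 0 0" --pt "33 19 0 0 0 0" --pt "33 19 0 0 0 0" --pt "33 19 0 0 0 0" --pt "33 19 0 0 0 0"

```text
t: 2.02
ee_pos: [562.5, -269.2, 291.3]
orientation: [-0.006, 0.797, 0.604, -0.001]
ft_force: [0.4, -0.0, -0.1]
width: -0.0
```

```bash
python3 h.py "[56,-122,300]"
```

```text
t 2.02 bal pos [  24.2 -186.3  291.3] world [ 562.5 -269.2  291.3] F [ 0.4 -0.  -0.1] Fbal [ 0.4  0.1 -0.1] w -0.0
rotvec needed (tool) [-0.01  -0.005 -0.012]
shift tool now [64.7 30.9 -8.7] shift in aligned tool axes [64.3 31.8 -8.7] world [47.3 53.8  8.7]
```

Request:
arm_command --pt "22 15 -3 -0.01 -0.005 -0.012" --pt "22 14 -3 0 0 0" --pt "18 6 0 0 0 0" --pt "0 0 0 0 0 0" --pt "0 0 0 0 0 0"

```text
t: 2.43
ee_pos: [618.1, -207.6, 292.8]
orientation: [-0.003, 0.79, 0.613, -0.0]
ft_force: [-0.9, 0.0, 0.8]
width: -0.1
```

```bash
python3 h.py "[58,-122,165]"; python3 -c "
from cell import get_image;import cv2
for n in('top','scene'): cv2.imwrite(f'pics/{n}1.png',cv2.resize(get_image(n)[120:330,220:500,::-1],None,fx=2.8,fy=2.8))"
```

```text
t 2.43 bal pos [  62.  -112.4  292.8] world [ 618.1 -207.6  292.8] F [-0.9  0.   0.8] Fbal [-0.9 -0.2  0.8] w -0.1
rotvec needed (tool) [-0.005 -0.003  0.011]
shift tool now [-10.   -3.4 127.8] shift in aligned tool axes [ -9.6  -4.  127.8] world [  -6.4   -8.2 -127.8]
```

View pics/scene1.png

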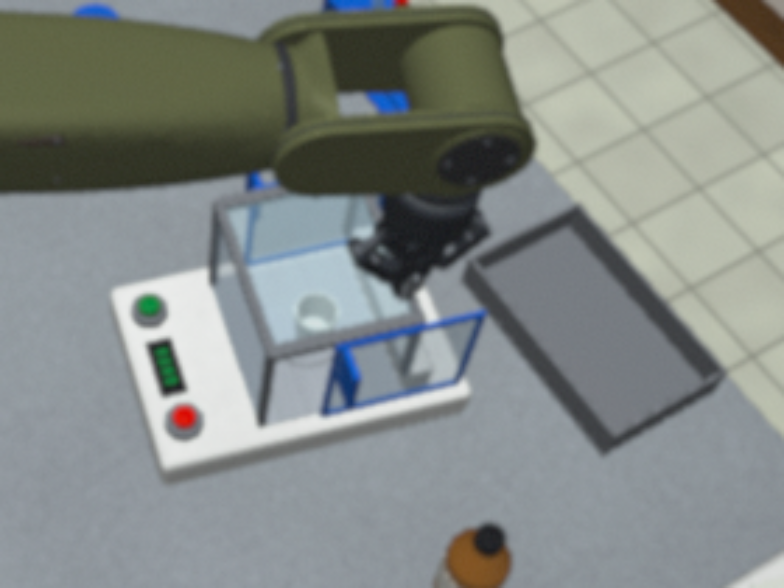

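View pics/top1.png

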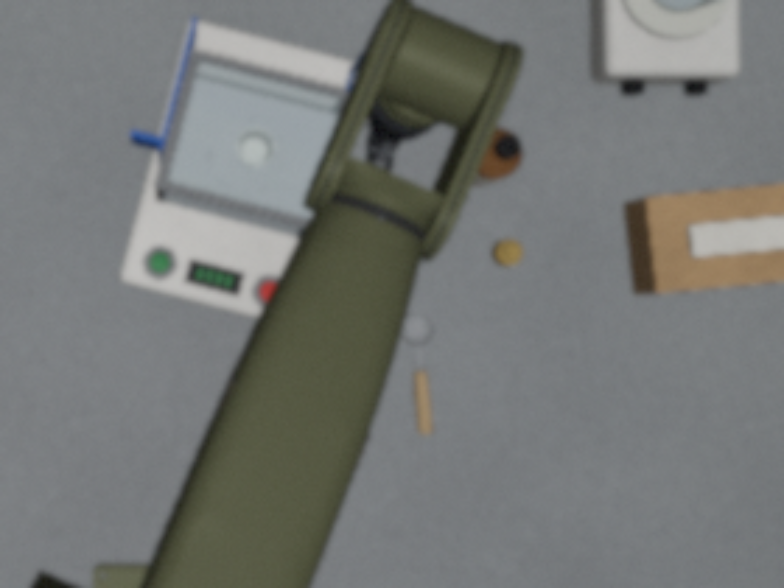

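The scene picture shows the closed fingertips at about (408,290) in the crop, behind and above the right tab at about (348,375). I'll line up, descend to z 165 and check before pushing.

Request:
arm_command --pt "-11 -4 0 -0.005 -0.003 0.011" --pt "0 0 0 0 0 0" --pt "0 0 20 0 0 0" --pt "0 0 20 0 0 0" --pt "0 0 0 0 0 0"

```text
t: 2.95
ee_pos: [607.3, -225.4, 254.0]
orientation: [0.002, 0.797, 0.604, 0.0]
ft_force: [0.4, -0.1, -1.5]
width: 0.1
```

```bash
python3 h.py "[58,-123,165]"; python3 -c "
from fit import *
from cell import ctrl,get_image;import cv2
p=ctrl.state()['ee_pos'];u=proj('scene',p);print(u)
im=get_image('scene')[:,:,::-1].copy();im=cv2.resize(im[160:290,280:430],None,fx=5,fy=5)
cv2.circle(im,(int((u[0]-279.5)*5),int((u[1]-159.5)*5)),3,(0,0,255),-1)
cv2.imwrite('pics/s2.png',im)"
```

```text
t 2.95 bal pos [  56.2 -132.3  254. ] world [ 607.3 -225.4  254. ] F [ 0.4 -0.1 -1.5] Fbal [ 0.4 -0.  -1.5] w 0.1
rotvec needed (tool) [ 0.004  0.002 -0.011]
shift tool now [ 9.5  1.4 88.9] shift in aligned tool axes [ 9.3  1.8 89. ] world [  4.2   8.5 -89. ]
[360.59378513 243.04581373]
```

View pics/s2.png

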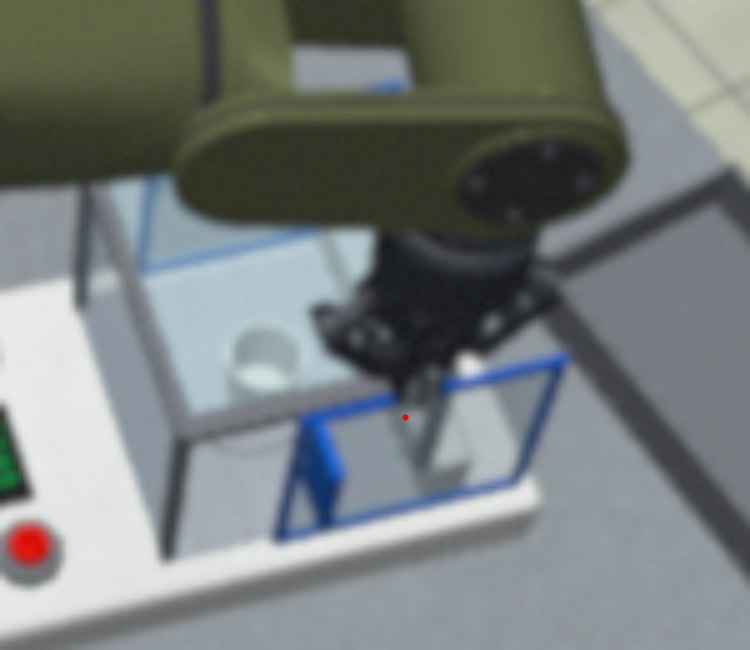

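The tip's projection (405,417) matches the visible fingertip to about 2 px. The gripper linkage spreads wide, so I'll stay a bit higher, at TCP z about 178. That leaves 32 mm of overlap with the tab.

Request:
arm_command --pt "9 2 0 0.004 0.002 -0.011" --pt "0 0 0 0 0 0" --pt "0 0 20 0 0 0" --pt "0 0 20 0 0 0" --pt "0 0 20 0 0 0" --pt "0 0 14 0 0 0" --pt "0 0 0 0 0 0" --pt "0 0 0 0 0 0"

```text
t: 3.67
ee_pos: [617.9, -220.5, 192.7]
orientation: [0.009, 0.794, 0.608, 0.005]
ft_force: [1.3, -0.1, 1.5]
width: 0.0
```

```bash
python3 h.py "[-20,-122,178]"; python3 -c "
from fit import *
from cell import ctrl,get_image;import cv2
im=get_image('scene')[:,:,::-1].copy();im=cv2.resize(im[160:290,280:430],None,fx=5,fy=5)
cv2.imwrite('pics/s3.png',im)"
```

```text
t 3.67 bal pos [  65.2 -124.9  192.7] world [ 617.9 -220.5  192.7] F [ 1.3 -0.1  1.5] Fbal [1.3 0.2 1.5] w 0.0
rotvec needed (tool) [ 0.02   0.003 -0.   ]
shift tool now [  2.9 -85.5  13. ] shift in aligned tool axes [  2.9 -85.2  14.7] world [-81.5  24.9 -14.7]
```

View pics/s3.png

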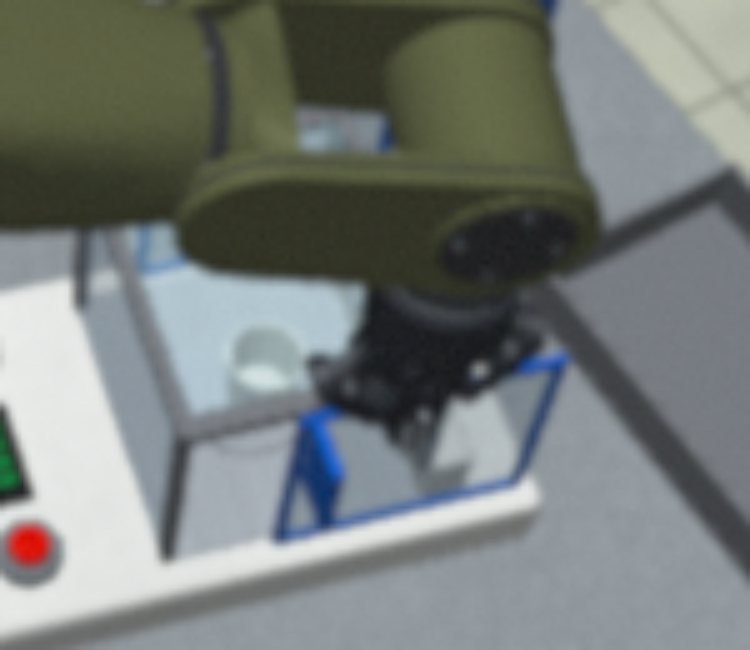

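Request:
arm_command --pt "2 0 15 0.02 0.003 0" --pt "0 0 4 0 0 0" --pt "0 -6 0 0 0 0" --pt "0 -6 0 0 0 0" --pt "0 -5 0 0 0 0" --pt "0 -5 0 0 0 0" --pt "0 -5 0 0 0 0" --pt "0 -5 0 0 0 0"

```text
t: 4.38
ee_pos: [588.4, -210.7, 177.1]
orientation: [0.003, 0.793, 0.609, 0.002]
ft_force: [2.0, -1.2, -0.2]
width: -0.1
```

```bash
python3 h.py "[-20,-122,175]"
```

```text
t 4.38 bal pos [  34.1 -123.   177.1] world [ 588.4 -210.7  177.1] F [ 2.  -1.2 -0.2] Fbal [ 2.3 -0.6 -0.2] w -0.1
rotvec needed (tool) [ 0.007  0.001 -0.   ]
shift tool now [  1.  -54.1   1.7] shift in aligned tool axes [  1.  -54.1   2.1] world [-52.   15.   -2.1]
```

Contact: about 2 N along +x at balance x = 34. I'll keep pushing gently.

Request:
arm_command --pt "0 -6 0 0 0 0" --pt "0 -6 0 0 0 0" --pt "0 -6 0 0 0 0" --pt "0 -6 0 0 0 0" --pt "0 -6 0 0 0 0" --pt "0 -6 0 0 0 0"

```text
t: 4.88
ee_pos: [550.7, -200.8, 178.0]
orientation: [0.005, 0.793, 0.609, 0.003]
ft_force: [1.5, -1.4, 0.0]
width: -0.3
```

```bash
python3 h.py "[-20,-122,175]"
```

```text
t 4.88 bal pos [  -4.8 -123.3  178. ] world [ 550.7 -200.8  178. ] F [ 1.5 -1.4  0. ] Fbal [ 1.9 -1.   0. ] w -0.3
rotvec needed (tool) [ 0.011  0.002 -0.   ]
shift tool now [  1.3 -15.2   2.8] shift in aligned tool axes [  1.3 -15.2   3. ] world [-14.3   5.2  -3. ]
```

Request:
arm_command --pt "0 -4 0 0 0 0" --pt "0 -3 0 0 0 0" --pt "0 -3 0 0 0 0" --pt "0 -3 0 0 0 0"

```text
t: 5.22
ee_pos: [536.1, -197.1, 178.0]
orientation: [0.005, 0.794, 0.608, 0.003]
ft_force: [1.8, -0.6, -1.2]
width: -0.0
```

Request:
arm_command --pt "0 -3 0 0 0 0" --pt "0 -3 0 0 0 0"

```text
t: 5.38
ee_pos: [529.8, -195.4, 178.0]
orientation: [0.006, 0.794, 0.608, 0.003]
ft_force: [2.1, -1.2, -0.2]
width: -0.0
```

```bash
python3 h.py "[-20,-122,175]"
```

```text
t 5.38 bal pos [ -26.4 -123.5  178. ] world [ 529.8 -195.4  178. ] F [ 2.1 -1.2 -0.2] Fbal [ 2.3 -0.6 -0.2] w -0.0
rotvec needed (tool) [ 0.012  0.003 -0.   ]
shift tool now [1.5 6.3 3.1] shift in aligned tool axes [1.5 6.4 3. ] world [ 6.5 -0.2 -3. ]
```

Request:
arm_command --pt "0 -2 0 0 0 0" --pt "0 -2 0 0 0 0" --pt "0 -2 0 0 0 0"

```text
t: 5.63
ee_pos: [530.1, -195.5, 178.2]
orientation: [0.013, 0.794, 0.608, 0.009]
ft_force: [9.7, -3.4, -5.8]
width: -0.1
```

Request:
arm_command --pt "0 -2 0 0 0 0" --pt "0 -2 0 0 0 0"

```text
t: 5.8
ee_pos: [530.5, -195.6, 178.3]
orientation: [0.019, 0.793, 0.608, 0.012]
ft_force: [9.6, -2.7, -5.8]
width: 0.0
```

```bash
python3 h.py;  python3 -c "
from cell import ctrl,get_image;import cv2
im=get_image('scene')[:,:,::-1].copy();im=cv2.resize(im[160:290,250:400],None,fx=5,fy=5)
cv2.imwrite('pics/s4.png',im)"
```

```text
t 5.8 bal pos [ -25.7 -123.5  178.3] world [ 530.5 -195.6  178.3] F [ 9.6 -2.7 -5.8] Fbal [10.  -0.1 -5.8] w 0.0
rotvec needed (tool) [ 0.045  0.003 -0.001]
```

View pics/s4.png

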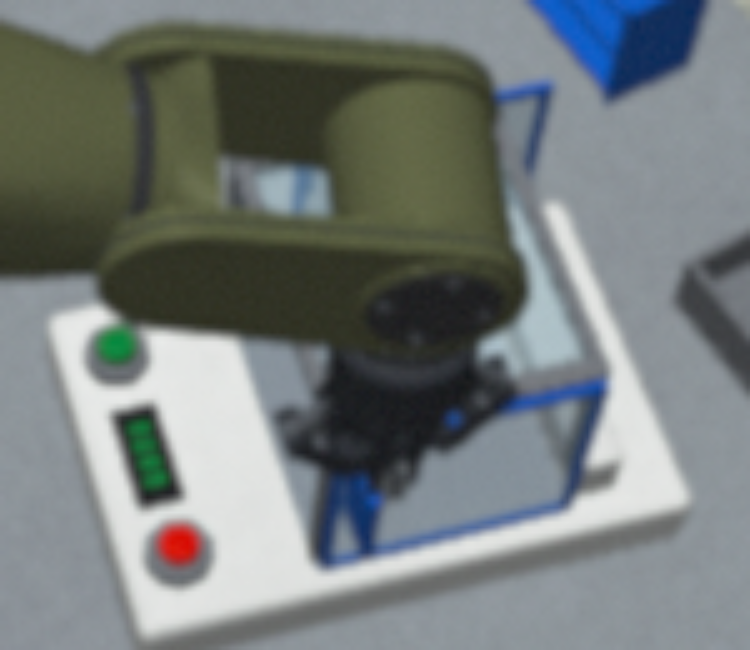

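The right door has hit its stop: force rose to 10 N and position stalled at -25.7. The picture shows its blue front edge on the front post. I'll back off, rise and cross to the left.

Request:
arm_command --pt "0 8 0 0 0 0" --pt "0 12 0 0.04 0.003 0" --pt "0 0 0 0 0 0" --pt "0 0 -25 0 0 0" --pt "0 0 -35 0 0 0" --pt "0 0 -35 0 0 0" --pt "0 0 -15 0 0 0"

```text
t: 6.43
ee_pos: [544.8, -198.2, 283.5]
orientation: [-0.01, 0.794, 0.608, -0.004]
ft_force: [0.8, -0.4, 0.5]
width: -0.0
```

```bash
python3 h.py "[30,123,285]"
```

```text
t 6.43 bal pos [ -11.2 -122.3  283.5] world [ 544.8 -198.2  283.5] F [ 0.8 -0.4  0.5] Fbal [ 0.9 -0.2  0.5] w -0.0
rotvec needed (tool) [-0.021 -0.005 -0.001]
shift tool now [245.3  41.   -1.3] shift in aligned tool axes [245.3  41.2  -1.5] world [103.3 226.3   1.5]
```

Request:
arm_command --pt "25 5 -2 -0.02 -0.005 0" --pt "35 6 0 0 0 0" --pt "35 6 0 0 0 0" --pt "35 6 0 0 0 0" --pt "35 6 0 0 0 0" --pt "35 6 0 0 0 0" --pt "35 6 0 0 0 0" --pt "10 2 0 0 0 0" --pt "0 0 0 0 0 0"

```text
t: 7.18
ee_pos: [652.2, 34.7, 293.4]
orientation: [0.003, 0.795, 0.606, 0.0]
ft_force: [-0.1, 0.1, -0.2]
width: 0.1
```

```bash
python3 h.py "[32,122,285]";  python3 -c "
from cell import ctrl,get_image;import cv2
for n in('scene','top'):
  im=get_image(n)[:,:,::-1].copy();im=cv2.resize(im[100:290,230:420],None,fx=3,fy=3)
  cv2.imwrite(f'pics/{n}5.png',im)"
```

```text
t 7.18 bal pos [ 32.1 130.5 293.4] world [652.2  34.7 293.4] F [-0.1  0.1 -0.2] Fbal [-0.1  0.1 -0.2] w 0.1
rotvec needed (tool) [ 0.006  0.004 -0.006]
shift tool now [-8.5 -0.1  8.4] shift in aligned tool axes [-8.5 -0.1  8.4] world [-2.3 -8.2 -8.4]
```

View pics/scene5.png

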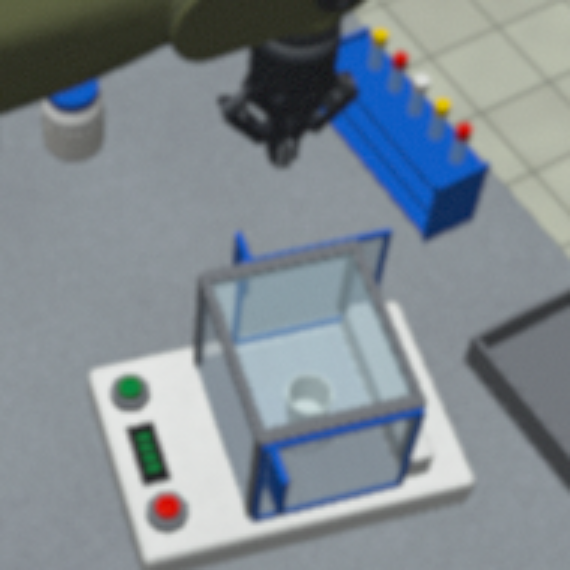

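View pics/top5.png

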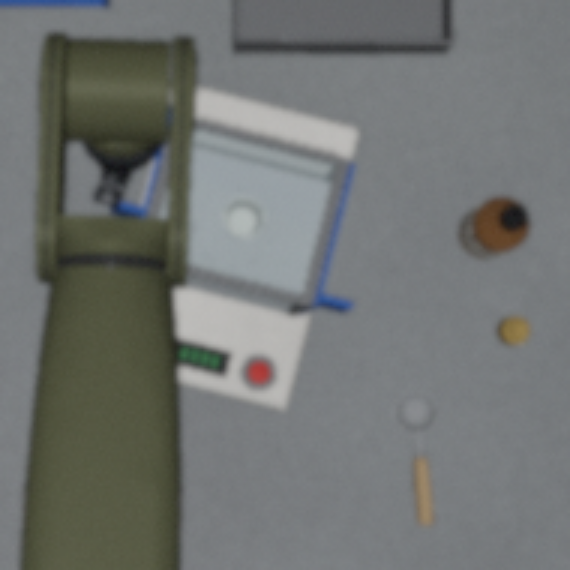

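The scene and top views show the right door lined up with the shield frame, with its tab at the front post. The fingers hang behind and above the left tab (scene crop tip (285,155), tab top (240,235)). Now I'll descend.

Request:
arm_command --pt "-8 0 8 0.006 0.004 -0.006" --pt "0 0 15 0 0 0" --pt "0 0 20 0 0 0" --pt "0 0 0 0 0 0"

```text
t: 7.62
ee_pos: [647.5, 17.9, 248.0]
orientation: [0.001, 0.796, 0.605, -0.0]
ft_force: [-0.5, -0.1, -1.5]
width: 0.1
```

```bash
python3 h.py "[32,122,178]"
```

```text
t 7.62 bal pos [ 32. 113. 248.] world [647.5  17.9 248. ] F [-0.5 -0.1 -1.5] Fbal [-0.5 -0.3 -1.5] w 0.1
rotvec needed (tool) [ 0.     0.001 -0.008]
shift tool now [ 9.1 -0.1 70. ] shift in aligned tool axes [ 9.  0. 70.] world [  2.3   8.7 -70. ]
```

Request:
arm_command --pt "9 0 0 0 0.001 -0.008" --pt "0 0 0 0 0 0" --pt "0 0 0 0 0 0"

```text
t: 7.87
ee_pos: [648.3, 23.9, 246.1]
orientation: [-0.001, 0.795, 0.607, -0.001]
ft_force: [-0.1, 0.8, -0.1]
width: 0.4
```

```bash
python3 h.py "[32,122,178]"
```

```text
t 7.87 bal pos [ 31.3 119.  246.1] world [648.3  23.9 246.1] F [-0.1  0.8 -0.1] Fbal [-0.3  0.7 -0.1] w 0.4
rotvec needed (tool) [-0.003  0.001 -0.004]
shift tool now [ 3.1  0.9 68.1] shift in aligned tool axes [ 3.   0.7 68.1] world [  1.5   2.7 -68.1]
```

Request:
arm_command --pt "3 1 15 0 0 -0.004" --pt "0 0 18 0 0 0" --pt "0 0 18 0 0 0" --pt "0 0 12 0 0 0" --pt "0 0 0 0 0 0" --pt "0 0 0 0 0 0"

```text
t: 8.37
ee_pos: [652.7, 27.2, 182.4]
orientation: [0.001, 0.793, 0.609, 0.002]
ft_force: [0.2, 0.1, 0.7]
width: 0.1
```

```bash
python3 h.py "[32,122,178]"
```

```text
t 8.37 bal pos [ 34.6 123.4 182.4] world [652.7  27.2 182.4] F [0.2 0.1 0.7] Fbal [0.2 0.2 0.7] w 0.1
rotvec needed (tool) [ 0.004 -0.001  0.001]
shift tool now [-1.4 -2.6  4.4] shift in aligned tool axes [-1.4 -2.6  4.4] world [-2.9 -0.7 -4.4]
```

Request:
arm_command --pt "0 -4 4 0.004 0 0" --pt "0 -5 0 0 0 0" --pt "0 -5 0 0 0 0" --pt "0 -5 0 0 0 0" --pt "0 -5 0 0 0 0" --pt "0 -5 0 0 0 0"

```text
t: 8.87
ee_pos: [624.9, 35.2, 181.6]
orientation: [0.002, 0.793, 0.609, 0.003]
ft_force: [2.4, 0.1, -1.1]
width: -0.2
```

```bash
python3 h.py "[-26,122,178]"
```

```text
t 8.87 bal pos [  5.7 123.9 181.6] world [624.9  35.2 181.6] F [ 2.4  0.1 -1.1] Fbal [ 2.2  0.7 -1.1] w -0.2
rotvec needed (tool) [ 0.007 -0.002  0.001]
shift tool now [ -1.9 -31.7   3.4] shift in aligned tool axes [ -1.9 -31.7   3.6] world [-31.1   6.3  -3.6]
```

In contact (2.2 N). Continuing to the stop.

Request:
arm_command --pt "-1 -5 0 0 0 0" --pt "0 -5 0 0 0 0" --pt "0 -5 0 0 0 0" --pt "0 -4 0 0 0 0" --pt "0 -3 0 0 0 0"

```text
t: 9.28
ee_pos: [601.6, 40.5, 182.9]
orientation: [0.004, 0.793, 0.609, 0.005]
ft_force: [1.7, -0.6, -0.5]
width: -0.5
```

```bash
python3 h.py "[-26,122,178]"
```

```text
t 9.28 bal pos [-18.1 123.  182.9] world [601.6  40.5 182.9] F [ 1.7 -0.6 -0.5] Fbal [ 1.8 -0.2 -0.5] w -0.5
rotvec needed (tool) [ 0.011 -0.003  0.001]
shift tool now [-1.  -7.9  4.9] shift in aligned tool axes [-1.  -7.9  4.9] world [-7.9  1.1 -4.9]
```

Request:
arm_command --pt "0 -3 0 0 0 0" --pt "0 -2 0 0 0 0" --pt "0 -2 0 0 0 0" --pt "0 -2 0 0 0 0" --pt "0 -2 0 0 0 0"

```text
t: 9.7
ee_pos: [591.4, 43.1, 183.2]
orientation: [0.006, 0.793, 0.609, 0.006]
ft_force: [11.5, -1.6, -4.6]
width: -0.1
```

```bash
python3 h.py "[-26,122,178]"
```

```text
t 9.7 bal pos [-28.8 122.9 183.2] world [591.4  43.1 183.2] F [11.5 -1.6 -4.6] Fbal [11.5  1.5 -4.6] w -0.1
rotvec needed (tool) [ 0.016 -0.003  0.002]
shift tool now [-0.9  2.7  5.2] shift in aligned tool axes [-0.9  2.8  5.2] world [ 2.4 -1.6 -5.2]
```

Request:
arm_command --pt "0 8 0 0 0 0" --pt "0 12 0 0.016 0 0" --pt "0 0 0 0 0 0" --pt "0 0 -25 0 0 0" --pt "0 0 -35 0 0 0" --pt "0 0 -30 0 0 0" --pt "0 0 0 0 0 0"

```text
t: 10.28
ee_pos: [607.7, 38.0, 272.1]
orientation: [-0.007, 0.793, 0.609, -0.005]
ft_force: [0.5, -0.4, 1.6]
width: 0.1
```

```bash
python3 h.py "[-125,70,280]"; python3 -c "
from cell import ctrl,get_image;import cv2
print(ctrl.state()['joints'].round(2))
for n in('scene','top'):
  im=get_image(n)[:,:,::-1].copy();im=cv2.resize(im[100:290,230:420],None,fx=3,fy=3)
  cv2.imwrite(f'pics/{n}6.png',im)"
```

```text
t 10.28 bal pos [-11.6 122.2 272.1] world [607.7  38.  272.1] F [ 0.5 -0.4  1.6] Fbal [ 0.6 -0.3  1.6] w 0.1
rotvec needed (tool) [-0.017 -0.001  0.001]
shift tool now [ -52.  -113.6   -6. ] shift in aligned tool axes [ -52.2 -113.4   -7.9] world [-123.   -21.     7.9]
[-0.03  0.01  1.66  0.    1.49  0.23]
```

View pics/scene6.png

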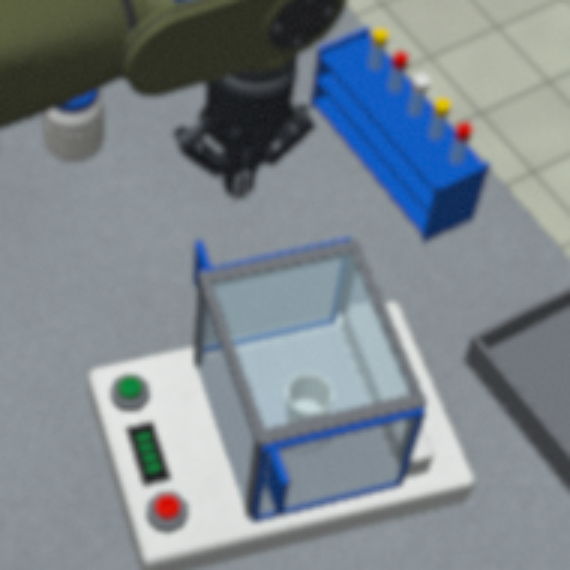

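Both doors look shut, their blue edges lined up with the frame. I'll move over the tare button, then turn the tool 90° so the wide linkage runs parallel to the front pane.

Request:
arm_command --pt "-12 -28 -4 -0.017 0 0" --pt "-14 -30 -4 0 0 0" --pt "-13 -28 0 0 0 0" --pt "-8 -16 0 0 0 0" --pt "0 0 0 0 0 0" --pt "0 0 0 0 0 0"

```text
t: 10.88
ee_pos: [486.1, 19.2, 261.1]
orientation: [-0.011, 0.793, 0.609, -0.012]
ft_force: [0.5, 0.4, -0.9]
width: -0.1
```

Request:
arm_command --pt "0 0 0 0 0 0.12" --pt "0 0 0 0 0 0.12" --pt "0 0 0 0 0 0.12" --pt "0 0 0 0 0 0.12" --pt "0 0 0 0 0 0.12" --pt "0 0 0 0 0 0.12" --pt "0 0 0 0 0 0.12" --pt "0 0 0 0 0 0.12" --pt "0 0 0 0 0 0.12" --pt "0 0 0 0 0 0.12" --pt "0 0 0 0 0 0.12" --pt "0 0 0 0 0 0.12"

```text
t: 11.88
ee_pos: [490.0, 21.9, 245.9]
orientation: [-0.001, 0.995, -0.094, -0.028]
ft_force: [-0.8, -0.1, -0.3]
width: -0.3
```

Request:
arm_command --pt "0 0 0 0 0 0.1" --pt "0 0 0 0 0 0" --pt "0 0 0 0 0 0"

```text
t: 12.13
ee_pos: [491.1, 22.6, 242.3]
orientation: [0.001, 0.989, -0.145, -0.031]
ft_force: [0.6, -0.6, 0.8]
width: 0.2
```

```bash
sed -i 's/^cur=/Rt=Rt*Ro.from_rotvec([0,0,np.pi\/2])\ncur=/' h.py; python3 h.py "[-125,70,120]"; python3 -c "
from cell import ctrl,get_image;import cv2
print(ctrl.state()['joints'].round(2))"
```

```text
t 12.13 bal pos [-120.2   77.1  242.3] world [491.1  22.6 242.3] F [ 0.6 -0.6  0.8] Fbal [ 0.8 -0.4  0.8] w 0.2
rotvec needed (tool) [ 0.01   0.062 -0.03 ]
shift tool now [  3.    5.8 122.4] shift in aligned tool axes [ -4.8   7.1 122.3] world [  -6.4   -5.6 -122.3]
[-0.07 -0.21  1.91  0.    1.5   1.8 ]
```

Request:
arm_command --pt "0 0 0 0.01 0.062 -0.03" --pt "-5 7 0 0 0 0" --pt "0 0 0 0 0 0"

```text
t: 12.38
ee_pos: [484.8, 17.1, 240.0]
orientation: [0.0, 0.992, -0.127, -0.002]
ft_force: [0.8, 0.1, -0.5]
width: 0.3
```

```bash
python3 h.py "[-125,70,110]"
```

```text
t 12.38 bal pos [-125.    70.1  240. ] world [484.8  17.1 240. ] F [ 0.8  0.1 -0.5] Fbal [ 0.7  0.3 -0.5] w 0.3
rotvec needed (tool) [0.001 0.003 0.008]
shift tool now [  0.4  -0.  130. ] shift in aligned tool axes [-0.0e+00  1.0e-01  1.3e+02] world [-1.0e-01 -1.0e-01 -1.3e+02]
```

Request:
arm_command --pt "0 0 20 0 0 0.008" --pt "0 0 25 0 0 0" --pt "0 0 25 0 0 0" --pt "0 0 25 0 0 0" --pt "0 0 15 0 0 0" --pt "0 0 0 0 0 0" --pt "0 0 0 0 0 0"

```text
t: 12.97
ee_pos: [486.2, 15.7, 128.2]
orientation: [-0.0, 0.991, -0.13, -0.002]
ft_force: [-0.2, -0.7, 0.2]
width: 0.1
```

```bash
python3 h.py "[-125,70,68]"; python3 -c "
from cell import ctrl,get_image;import cv2
from fit import *
u=proj('scene',ctrl.state()['ee_pos'])
im=get_image('scene')[:,:,::-1].copy();im=cv2.resize(im[165:305,230:400],None,fx=4.4,fy=4.4)
cv2.circle(im,(int((u[0]-229.5)*4.4),int((u[1]-164.5)*4.4)),3,(0,0,255),-1)
cv2.imwrite('pics/s7.png',im)"
```

```text
t 12.97 bal pos [-123.2   69.1  128.2] world [486.2  15.7 128.2] F [-0.2 -0.7  0.2] Fbal [ 0.  -0.7  0.2] w 0.1
rotvec needed (tool) [0.    0.004 0.001]
shift tool now [-1.6 -0.9 60.2] shift in aligned tool axes [-1.8 -0.9 60.2] world [ -1.5   1.3 -60.2]
```

View pics/s7.png

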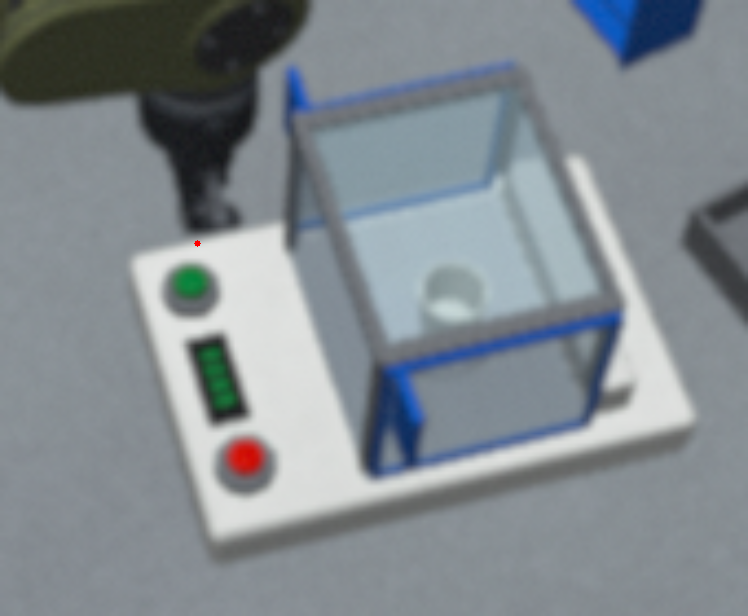

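```bash
python3 -c "
from cell import ctrl,get_image;import cv2
from fit import *
p=ctrl.state()['ee_pos']
for n,(a,b,c,d) in dict(scene=(180,240,250,310),top=(180,250,240,310)).items():
  u=proj(n,p);print(n,u)
  im=get_image(n)[:,:,::-1].copy();im=cv2.resize(im[a:b,c:d],None,fx=9,fy=9,interpolation=cv2.INTER_CUBIC)
  im=cv2.convertScaleAbs(im,alpha=1.6,beta=20)
  cv2.circle(im,(int((u[0]-c+.5)*9),int((u[1]-a+.5)*9)),4,(0,0,255),-1)
  cv2.imwrite(f'pics/z8{n}.png',im)"
```

```text
scene [274.38797068 219.82389782]
top [277.47286074 211.60009375]
```

View pics/z8scene.png

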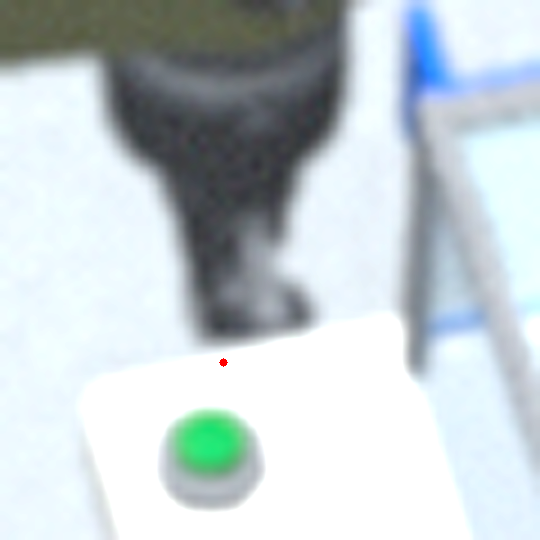

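View pics/z8top.png

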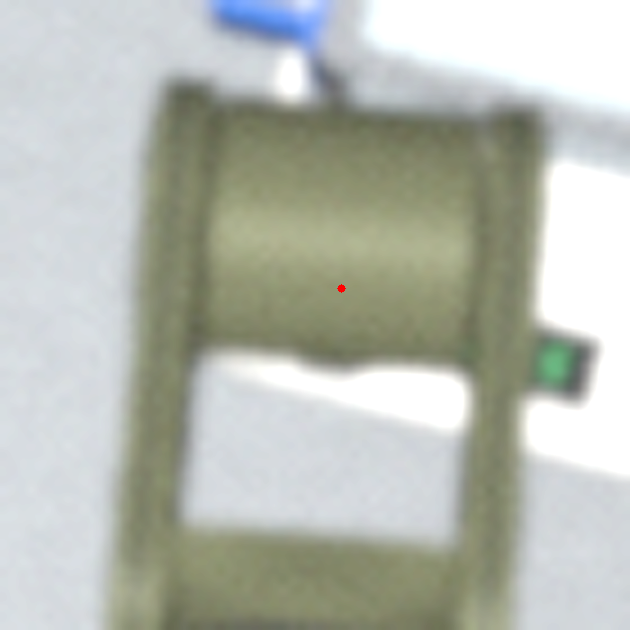

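```bash
python3 -c "
from cell import ctrl,get_image;import cv2
from fit import *
from scipy.spatial.transform import Rotation as Ro
s=ctrl.state();p=s['ee_pos'];q=s['orientation'];R=Ro.from_quat(np.r_[q[1:],q[0]])
n='scene';a,b,c,d=170,240,240,310
im=get_image(n)[:,:,::-1].copy();im=cv2.resize(im[a:b,c:d],None,fx=8,fy=8,interpolation=cv2.INTER_CUBIC)
im=cv2.convertScaleAbs(im,alpha=1.3,beta=10)
def D(o,col):
  u=proj(n,p+R.apply(o)); cv2.circle(im,(int((u[0]-c+.5)*8),int((u[1]-a+.5)*8)),3,col,-1)
for z in(0,-19,-73): D((0,0,z),(0,0,255))
for x in(-11,11):
  for y in(-14,14):
    D((x,y,0),(0,255,255))
for x in(-42,42):
  for y in(-38,38):
    D((x,y,-73),(255,0,255))
cv2.imwrite('pics/z9.png',im)"
```

```text
(no output)
```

View pics/z9.png

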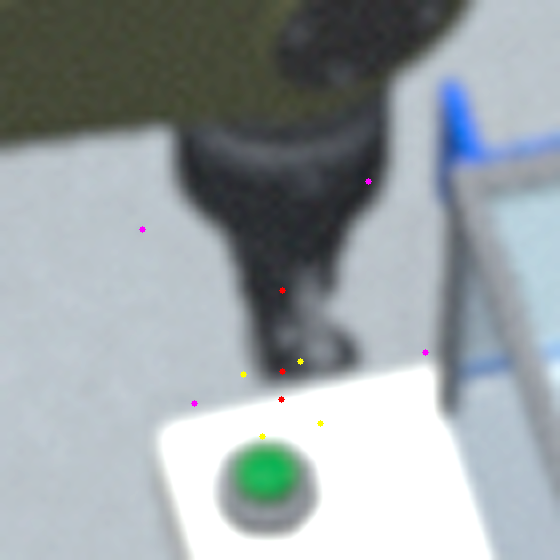

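```bash
python3 -c "
from fit import *
for n,p in(('scene',(607.7,38,272.1)),('scene',(652.2,34.7,293.4)),('top',(652.2,34.7,293.4))):
  for dz in(0,19):
    u=proj(n,np.array(p)+[0,0,dz]);print(n,((u-[230,100])*3+1))
import cv2
im=cv2.imread('pics/scene6.png')[100:240,150:350];cv2.imwrite('pics/s6z.png',cv2.convertScaleAbs(cv2.resize(im,None,fx=3.5,fy=3.5),alpha=1.8))
"
```

```text
scene [235.48316625 207.74752798]
scene [236.70247224 195.21731964]
scene [279.17902122 177.63922521]
scene [280.89183947 164.71176805]
top [124.76787571 159.95571383]
top [124.47226206 156.36835954]
```

View pics/s6z.png

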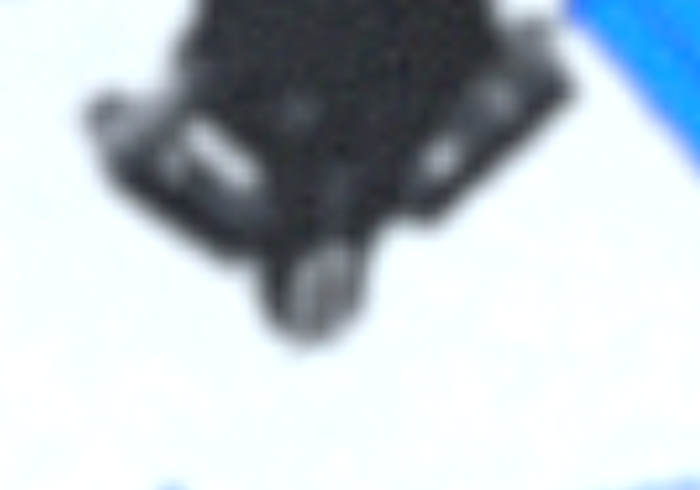

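The visible tip ends about 8 mm above the projected TCP, but it agrees laterally. I'll descend on force feedback rather than trusting z.

Request:
arm_command --pt "-2 -1 10 0 0.004 0" --pt "0 0 12 0 0 0" --pt "0 0 10 0 0 0" --pt "0 0 4 0 0 0" --pt "0 0 0 0 0 0"

```text
t: 13.58
ee_pos: [488.3, 17.2, 94.6]
orientation: [-0.0, 0.992, -0.13, 0.006]
ft_force: [0.0, 0.6, 1.0]
width: 0.2
```

```bash
python3 h.py "[-125,70,68]"; python3 -c "
from cell import ctrl,get_image;import cv2
im=get_image('scene')[:,:,::-1].copy();im=cv2.resize(im[180:250,240:310],None,fx=8,fy=8,interpolation=cv2.INTER_CUBIC)
cv2.imwrite('pics/s10.png',im)"
```

```text
t 13.58 bal pos [-121.5   71.2   94.6] world [488.3  17.2  94.6] F [0.  0.6 1. ] Fbal [-0.2  0.6  1. ] w 0.2
rotvec needed (tool) [-0.002 -0.012  0.001]
shift tool now [-3.8  1.2 26.5] shift in aligned tool axes [-3.5  1.2 26.6] world [ -3.7  -0.2 -26.6]
```

View pics/s10.png

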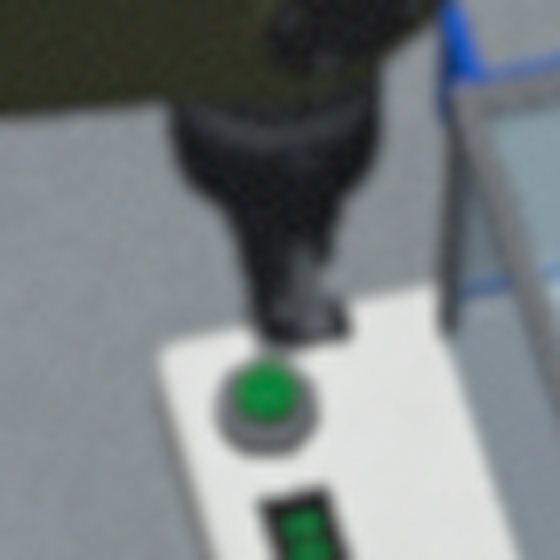

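Request:
arm_command --pt "-4 1 5 0 -0.012 0" --pt "0 0 4 0 0 0" --pt "0 0 3 0 0 0" --pt "0 0 0 0 0 0"

```text
t: 13.97
ee_pos: [484.1, 17.3, 81.7]
orientation: [-0.001, 0.992, -0.13, -0.0]
ft_force: [-1.2, -0.6, -0.5]
width: 0.0
```

```bash
python3 h.py "[-125,70,68]"
```

```text
t 13.97 bal pos [-125.7   70.1   81.7] world [484.1  17.3  81.7] F [-1.2 -0.6 -0.5] Fbal [-1.  -0.9 -0.5] w 0.0
rotvec needed (tool) [-0.002  0.001  0.001]
shift tool now [ 0.7  0.2 13.7] shift in aligned tool axes [ 0.7  0.1 13.7] world [  0.6  -0.3 -13.7]
```

Request:
arm_command --pt "0 0 3 0 0 0" --pt "0 0 3 0 0 0" --pt "0 0 3 0 0 0"

```text
t: 14.22
ee_pos: [484.9, 17.2, 72.9]
orientation: [-0.001, 0.992, -0.13, 0.001]
ft_force: [0.7, -0.6, -0.2]
width: 0.2
```

Request:
arm_command --pt "0 0 2 0 0 0" --pt "0 0 2 0 0 0"

```text
t: 14.38
ee_pos: [484.9, 17.2, 68.4]
orientation: [-0.001, 0.992, -0.13, 0.0]
ft_force: [-0.3, 0.3, 0.4]
width: 0.1
```

```bash
python3 h.py "[-125,70,68]"
```

```text
t 14.38 bal pos [-124.9   70.3   68.4] world [484.9  17.2  68.4] F [-0.3  0.3  0.4] Fbal [-0.4  0.2  0.4] w 0.1
rotvec needed (tool) [-0.002 -0.001  0.001]
shift tool now [-0.1  0.3  0.3] shift in aligned tool axes [-0.1  0.3  0.4] world [-0.2 -0.2 -0.4]
```

Request:
arm_command --pt "0 0 2 0 0 0" --pt "0 0 2 0 0 0"

```text
t: 14.55
ee_pos: [485.0, 17.2, 63.9]
orientation: [-0.001, 0.992, -0.13, 0.001]
ft_force: [-0.2, -0.0, 0.0]
width: -0.5
```

Request:
arm_command --pt "0 0 2 0 0 0" --pt "0 0 2 0 0 0"

```text
t: 14.72
ee_pos: [485.0, 17.3, 59.6]
orientation: [-0.001, 0.992, -0.13, 0.001]
ft_force: [0.5, 0.1, 0.1]
width: 0.3
```

```bash
python3 h.py "[-125,70,68]"; python3 -c "
from cell import ctrl,get_image;import cv2
im=get_image('scene')[:,:,::-1].copy();im=cv2.resize(im[180:250,240:310],None,fx=8,fy=8,interpolation=cv2.INTER_CUBIC)
cv2.imwrite('pics/s11.png',im)"
```

```text
t 14.72 bal pos [-124.8   70.3   59.6] world [485.   17.3  59.6] F [0.5 0.1 0.1] Fbal [0.4 0.2 0.1] w 0.3
rotvec needed (tool) [-0.002 -0.001  0.001]
shift tool now [-0.2  0.3 -8.4] shift in aligned tool axes [-0.2  0.3 -8.4] world [-0.3 -0.3  8.4]
```

View pics/s11.png

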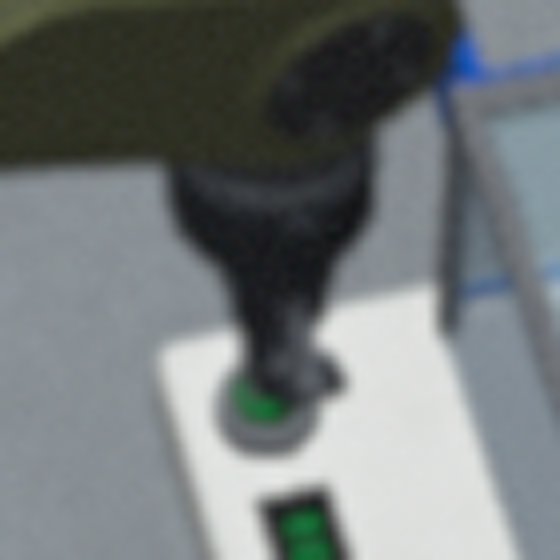

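Request:
arm_command --pt "0 0 2 0 0 0" --pt "0 0 1 0 0 0"

```text
t: 14.93
ee_pos: [484.7, 17.3, 55.8]
orientation: [-0.001, 0.992, -0.13, 0.0]
ft_force: [-0.8, -0.4, 1.2]
width: 0.3
```

```bash
python3 h.py "[-125,70,68]"; python3 -c "
from cell import ctrl,get_image;import cv2
im=get_image('scene')[:,:,::-1].copy();im=cv2.resize(im[195:240,250:295],None,fx=13,fy=13,interpolation=cv2.INTER_CUBIC)
cv2.imwrite('pics/s12.png',cv2.convertScaleAbs(im,alpha=1.5,beta=15))"
```

```text
t 14.93 bal pos [-125.1   70.3   55.8] world [484.7  17.3  55.8] F [-0.8 -0.4  1.2] Fbal [-0.7 -0.6  1.2] w 0.3
rotvec needed (tool) [-0.002 -0.     0.001]
shift tool now [  0.1   0.2 -12.2] shift in aligned tool axes [  0.1   0.3 -12.2] world [ 0.  -0.3 12.2]
```

View pics/s12.png

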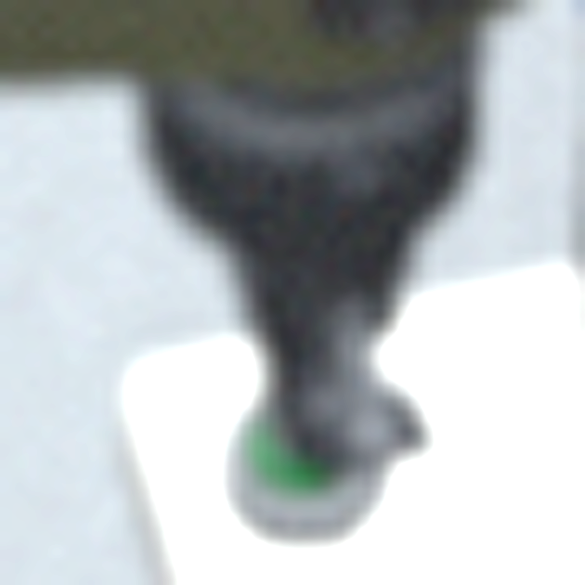

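Request:
arm_command --pt "0 0 2 0 0 0" --pt "0 0 0 0 0 0"

```text
t: 15.15
ee_pos: [485.0, 17.2, 54.2]
orientation: [-0.001, 0.992, -0.13, 0.0]
ft_force: [-2.2, 0.4, 1.0]
width: -0.1
```

```bash
python3 h.py
```

```text
t 15.15 bal pos [-124.8   70.3   54.2] world [485.   17.2  54.2] F [-2.2  0.4  1. ] Fbal [-2.2 -0.2  1. ] w -0.1
rotvec needed (tool) [-0.002 -0.     0.001]
```

Request:
arm_command --pt "0 0 2 0 0 0" --pt "0 0 0 0 0 0"

```text
t: 15.32
ee_pos: [485.2, 17.2, 52.7]
orientation: [-0.001, 0.992, -0.13, 0.001]
ft_force: [-1.7, -0.6, 2.9]
width: -0.1
```

```bash
python3 h.py
```

```text
t 15.32 bal pos [-124.5   70.4   52.7] world [485.2  17.2  52.7] F [-1.7 -0.6  2.9] Fbal [-1.5 -1.   2.9] w -0.1
rotvec needed (tool) [-0.002 -0.001  0.001]
```

The force is now ramping like a spring (2.9 N), so the fingertips are on the button. I'll press on to the bottom.

Request:
arm_command --pt "0 0 2 0 0 0" --pt "0 0 1 0 0 0"

```text
t: 15.48
ee_pos: [485.5, 17.2, 50.2]
orientation: [-0.001, 0.992, -0.13, 0.001]
ft_force: [-1.7, 0.2, 3.7]
width: 0.1
```

```bash
python3 h.py
```

```text
t 15.48 bal pos [-124.3   70.4   50.2] world [485.5  17.2  50.2] F [-1.7  0.2  3.7] Fbal [-1.7 -0.2  3.7] w 0.1
rotvec needed (tool) [-0.002 -0.001  0.001]
```

Request:
arm_command --pt "0 0 2 0 0 0" --pt "0 0 1 0 0 0"

```text
t: 15.65
ee_pos: [485.5, 17.2, 49.9]
orientation: [-0.001, 0.992, -0.13, -0.0]
ft_force: [-5.4, -0.1, 9.7]
width: -0.1
```

```bash
python3 h.py
```

```text
t 15.65 bal pos [-124.3   70.5   49.9] world [485.5  17.2  49.9] F [-5.4 -0.1  9.7] Fbal [-5.2 -1.5  9.7] w -0.1
rotvec needed (tool) [-0.002  0.001  0.002]
```

The button bottomed out: travel was about 6 mm (from 56 to 50), with about 4 N of spring and then a hard rise to 9.7 N. Holding briefly, then letting go.

Request:
arm_command --pt "0 0 1 0 0 0" --pt "0 0 0 0 0 0"

```text
t: 15.82
ee_pos: [485.4, 17.2, 50.4]
orientation: [-0.001, 0.992, -0.13, -0.001]
ft_force: [-2.3, 0.8, 2.6]
width: 0.0
```

```bash
python3 h.py
```

```text
t 15.82 bal pos [-124.3   70.4   50.4] world [485.4  17.2  50.4] F [-2.3  0.8  2.6] Fbal [-2.4  0.1  2.6] w 0.0
rotvec needed (tool) [-0.001  0.002  0.002]
```

Request:
arm_command --pt "0 0 -6 0 0 0" --pt "0 0 -15 0 0 0" --pt "0 0 -25 0 0 0" --pt "0 0 -35 0 0 0" --pt "0 0 -35 0 0 0" --pt "0 0 -35 0 0 0" --pt "0 0 -35 0 0 0" --pt "0 0 -20 0 0 0"

```text
t: 16.48
ee_pos: [481.0, 17.2, 256.1]
orientation: [-0.001, 0.992, -0.13, -0.008]
ft_force: [0.4, -0.2, -0.4]
width: 0.1
```

```bash
python3 h.py; python3 -c "
from cell import ctrl,get_image;import cv2
im=get_image('scene')[:,:,::-1].copy();im=cv2.resize(im[165:300,245:410],None,fx=4.4,fy=4.4,interpolation=cv2.INTER_CUBIC)
cv2.imwrite('pics/s13.png',im)"
```

```text
t 16.48 bal pos [-128.6   69.2  256.1] world [481.   17.2 256.1] F [ 0.4 -0.2 -0.4] Fbal [ 0.4 -0.1 -0.4] w 0.1
rotvec needed (tool) [0.001 0.017 0.002]
```

View pics/s13.png

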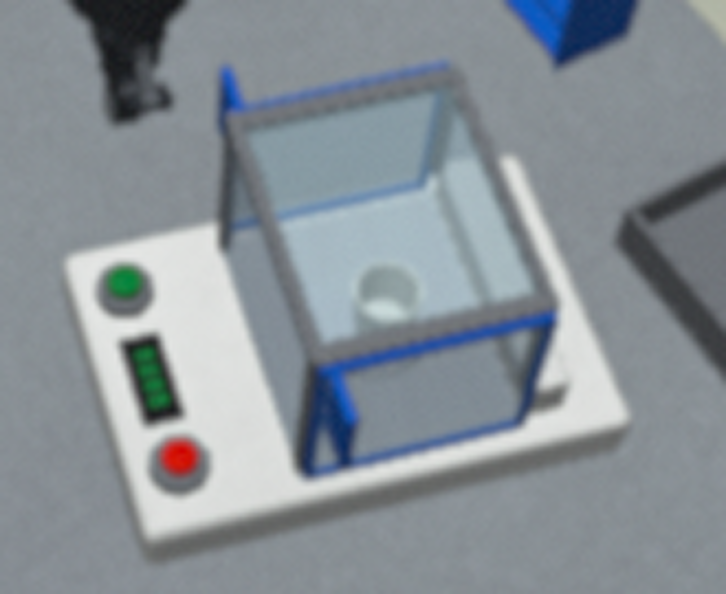

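Doors shut, cup in place and both buttons up. The contact height (TCP about 50 mm) was lower than I expected, so I'll check the fingertip offset before relying on that press.

```bash
python3 -c "
from cell import ctrl,get_image;import cv2
from fit import *
p=ctrl.state()['ee_pos'];n='scene'
im=get_image(n)[:,:,::-1].copy();a,c=140,235
im=cv2.resize(im[a:a+60,c:c+60],None,fx=10,fy=10,interpolation=cv2.INTER_CUBIC);im=cv2.convertScaleAbs(im,alpha=1.7,beta=10)
for dz in(0,10,20):
  u=proj(n,p+[0,0,dz]); cv2.circle(im,(int((u[0]-c+.5)*10),int((u[1]-a+.5)*10)),3,(0,0,255),-1)
cv2.imwrite('pics/s14.png',im)"
```

```text
(no output)
```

View pics/s14.png

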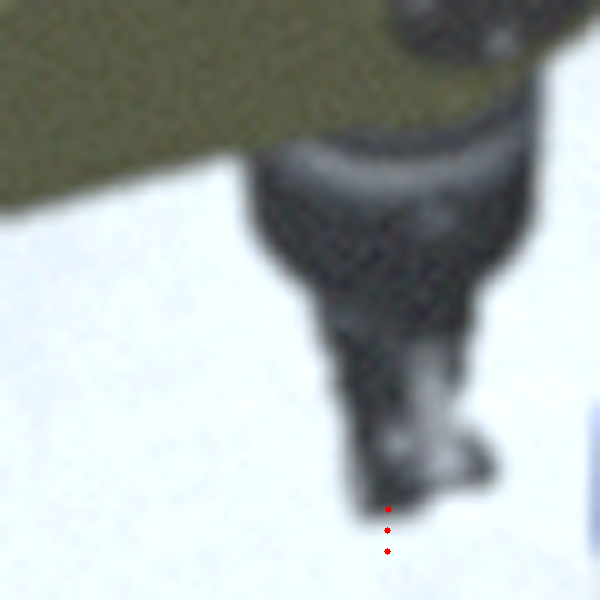

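The tip lies on the tool axis, about 18 mm behind the nominal TCP. Contact was therefore at z of about 74, which is the fitted button top, and the bottom was at about 68. That is the full 6 mm of travel. Handing in.

```bash
python3 -c "
from cell import ctrl
print(ctrl.job_done()); print(ctrl.state()['t'],ctrl.state()['ft_force'])"
```

```text
the job is handed in; nothing more can be done
None
the job is handed in; nothing more can be done
```

I pushed both doors shut against their stops, pressed the green tare button right down once and let it go. The job was handed in at about 16.6 s of the 54 s allowed; it reports no verdict.

- **Doors:** I closed the right door first, then the left, pushing on the blue tabs with the closed fingertips at about 60 mm/s or slower. Each moved with about 2 N of force, then stopped hard at 10–12 N.
- **Tare button:** It moved about 6 mm, with the spring reaching about 4 N and then a hard stop at 9.7 N. I read the press from force and travel, because the fingers hid most of the button.
- **Last picture:** Both doors line up with the frame, both buttons are up and the cup looks unmoved on the pan. The gripper was about 180 mm above the console, touching nothing. I did not take a separate last picture of the bench items; the fingers stayed well above and clear of them.

**Disagreements:**
- The visible fingertips sit about 18 mm behind the reported TCP, so touching the button at a TCP height of about 56 mm matches its fitted top of 74 mm.
- The two door stops came out 3 mm apart in my fitted balance frame, which is about 0.012 rad of yaw error and did no harm.

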